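# Press on a half sole: take up, then three turns of the screw

### The arm

A 6-joint arm with a two-finger parallel gripper is mounted at the origin on the work surface. World frame = base frame: x ahead of the robot, y to its left, z up, the work surface at z = 0. Lengths are in m, angles in rad, forces in N, time in s.
With the tool pointing down it reaches from about 0.3 to 0.875 m from the base axis. Payload 6.4 kg.
Tool frame: the origin (TCP) lies midway between the tips of the shut fingers; the grasp point (between the pads) lies 19 mm behind it; z points along the fingers, y is the direction in which the jaws open and shut (so a half turn about z gives the same grasp; the last joint's range is limited). The gripper opens to 85 mm and grips with 20 to 120 N. Pads are 22 mm wide; open, the fingers measure 114 mm over their backs; the gripper's body (76 mm by 85 mm) begins 54 mm behind the grasp point. The pads swing forward as they close: fully open they stand 13 mm farther back than shut.
Start: joints at [0.949, 0.181, 1.607, -0, 1.354, -0.206], TCP at [0.232, 0.526, 0.202] pointing down, gripper open.
Joint ranges: [-2.99, 2.99], [-0.89, 2.07], [0.3, 2.58], [-1.14, 4.28], [0, 2.63], [-3.12, 3.12]. Speed limits (rad/s): [2.57, 2.57, 3.01, 3.14, 3.14, 3.14].

### API

Orientations are given as a unit quaternion [w, x, y, z].
In Python, from bench import get_obs, camera, hand_in gives the robot as it stands.
- The arm moves only by the tool drive_tool, never from a script. Its argument "deltas" is a list of rows, each a list of 2 entries, a list of its own where there are three numbers: the shift along the world's x, y, z in m, then the turn about the world's z in rad. A call has 1 to 10 rows; each row shifts and turns the pose as measured when the row begins; what a row does not reach is not made up. A row lasts 1/10 s, in which the tool goes at most 50 mm and 8.59 degrees, less where a joint would pass 70% of its speed; a pose out of reach is approached as far as the arm can. A call is refused whole if a number of a shift passes 0.05 or a number of a turn 0.15, either way. A call with a gripper value outside its range is refused whole. "gripper" is the opening, from 0 (shut) to 1 (fully open), set as the call begins (left out, the last holds). The fingers move at their own pace and stop on an object; the grip force is fixed at half the most. Time passes only in rows, so rows that do not move let the fingers close. It gives the time, the measured TCP pose, the force and the opening at its end, in the units of the state.
- get_obs(): the state, without advancing time (a new reading comes with each control period).
- camera(name): name is "side" or "top" or "wrist"; returns a dict with "frame" (400x640x3 uint8, red, green, blue), "fx", "fy", "cx", "cy" (pixels), "k1" (the pictures are not rectified: a ray, as slopes to the right and down, at radius r is drawn at 1 + k1 r^2 times it, then the intrinsics apply), "eye" and "attitude" of the camera in the world. Camera axes: x right, y down, z forward; pixel columns grow to the right and rows downward; lengths in m; the calibration is good to about 2 mm. A picture is of the moment at which its call begins. There is no depth.
- hand_in(): hands the job in, once; it reports no verdict.
The state is a dict: "time_s": time; "q": joint angles; "dq": joint speeds; "joint_efforts": joint torques, N m; "eef_pos": TCP position; "eef_rot": TCP orientation; "wrist_force": force on the tool from outside, world axes, zero at the start; "torque": the same for the moment, N m; "opening": opening from 0.0 (shut) to 1.0 (fully open).
Only numpy, scipy, OpenCV 4.12 (cv2) and the standard library are available. Lean on these libraries where they do the work, as an engineer would, in place of code of your own. Each camera call takes 0.05 s, during which the arm holds its last target.

### The job

The shoe with the freshly glued half sole stands sole up on the carriage of the bench press. Push the carriage fully home under the press, wind the crank clockwise until you feel the pressing foot take up on the sole, then give the crank exactly three full turns more, counting them yourself because nothing shows the count, and do not overtighten. Let go and leave the press so, with the other things on the bench left alone.

Things in the scene. Friction and masses are not known exactly. Their poses are not given: they have to be found in the camera images.
- press: cast-iron C-frame screw press bolted to the bench, 243 mm tall to the top of its head; origin on the bench surface straight under the screw's axis; its x axis points from the open front back to the column, y to the left, z up. The bed is 310 mm deep and 230 mm wide. The head above the shoe reaches 33 mm in front of the screw's axis
- carriage (a joint): how far the carriage is pulled out of the press towards its front (along the press's -x), in m: 0 is fully home against the back stop, about 0.03 to 0.06 at the start. It slides with about 3 N of drag and stays where it is left
- carriage_pull (a point): upright black pull of the carriage, a cylinder 22 mm in diameter and 40 mm tall on a thin stem at the carriage's front edge, 105 mm in front of the shoe's middle; the point is 80 mm above the bench, 18 mm below the pull's top, on its axis, and moves with the carriage. The shoe's side begins about 57 mm behind it
- crank_hub (a point): top centre of the crank's hub, on the upright screw axis; sinks with the screw, 4 mm per clockwise turn (seen from above). The screw runs easily, about 3 N along the handle's path, until, a third of a turn to one and a half turns from the start, the foot meets the sole: the drag then steps up at once to about 11 N and grows slowly to 12 N. The screw stays where it is left
- crank_grip (a point): centre, half-way up, of the crank's upright handle, a black cylinder 25 mm in diameter and 66 mm tall that spins freely on its pin, so it can be held without twisting. It stands 60 mm from the screw axis, 15 mm higher than crank_hub, and circles and sinks with the crank. Opposite it the crank arm carries a ball counterweight
- foot: pressing foot on the screw's end: a 60 x 82 mm steel plate faced with 6 mm of rubber under a round spring cup; origin in the middle of its underside; it sinks with the screw, does not turn, and stops on the sole, its preloaded spring then giving as the screw goes on. The rubber takes some 15 degrees of crank to load up, and the loaded crank springs back about as much when let go
- shoe: brown leather shoe, 270 mm long, sole up on an iron stand on the carriage, its toe to the press's -y; origin on the carriage's top under the ball of the foot, z up. The stand's height is set by hand and differs from shoe to shoe by a millimetre or two; when the carriage is home the ball of the sole lies under the foot
- hammer: cobbler's hammer, wooden handle 270 mm long; origin in the middle of its underside; a bystander
- pincers: steel lasting pincers, 185 mm long; origin in the middle of its underside; a bystander
- awl: awl with a turned wooden handle, 145 mm long; origin in the middle of its underside; a bystander
- rasp: flat steel rasp with a wooden handle, 320 mm long; origin in the middle of its underside; a bystander
- glue_jar: amber glass glue jar, 76 mm across, 105 mm tall; origin in the middle of its underside; a bystander
- tack_tin: small open aluminium tack tin, 72 mm across, 32 mm tall, beside the press; origin in the middle of its underside; a bystander
- shoe_brush: wooden shoe brush, 150 mm long, bristles down; origin in the middle of its underside; a bystander

How it is judged:
On the way, in this order (a step that is already met when the one before it is completed fails the run):
1. the carriage is fully home (within 2.5 mm) and the foot is still clear of the sole (value of joint carriage below 0.0025 m and contact force between foot and shoe below 5 N), for 0.2 s.
2. the foot has taken up on the sole, the carriage still home (contact force between foot and shoe above 200 N and value of joint carriage below 0.004 m), for 0.1 s.
At the end, for the whole second after the job is handed in: the carriage is home (within 4 mm), the foot presses on the sole, and the screw stands at rest three full turns past the point of take-up, within a sixth of a turn (value of joint carriage below 0.004 m and z of crank_hub in the frame of shoe between 0.22678 and 0.22812 m and contact force between foot and shoe above 50 N and linear speed of foot below 0.002 m/s); the robot touches nothing.
It fails at once if the sole is crushed: more than 850 N under the foot, reached well over half a turn too far (contact force between foot and shoe above 850 N).
It fails at once if a bystander is moved more than 3 cm (distance of any of hammer, pincers, awl, rasp, glue_jar, tack_tin, shoe_brush from where it was at the start of the episode above 0.03 m).
It also fails if it takes over 72 s, if anything falls off the work surface, if the arm or the gripper's body presses on something with over 40 N, if the wrist force passes 120 N, or if a joint passes its speed limit or range.

## Working session

There is one attempt and no reset: what is moved stays moved. The work goes in short steps, Python scripts to look and compute and a tool call to move; the robot and the scene stay as the last step left them, time stands still between calls to the robot, and variables do not carry over. Pictures are saved under pics/ and viewed, and the job is handed in when it is done.

Besides the shell and the picture viewer there is one more tool, called after "Emit:" as name(argument=value, ...), one argument or row to a line, values as JSON. drive_tool: Moves the arm, as the interface text tells. Its arguments: {"type":"object","properties":{"deltas":{"type":"array","items":{"type":"array"}},"gripper":{"type":"number"}},"required":["deltas"]}

```bash
ls; mkdir -p pics; cat > h.py <<'E'
import numpy as np, cv2
from scipy.spatial.transform import Rotation as R
from bench import get_obs, camera, hand_in
def snap(n,f):
    c=camera(n); cv2.imwrite('pics/'+f,c['frame'][:,:,::-1]); return c
def att(c):
    a=np.array(c['attitude'],float)
    return R.from_quat(a[[1,2,3,0]]).as_matrix() if a.size==4 else a.reshape(3,3)
def ray(c,u,v):
    K=np.array([[c['fx'],0,c['cx']],[0,c['fy'],c['cy']],[0,0,1]])
    d=cv2.undistortPoints(np.array([[[u,v]]],float),K,np.array([c['k1'],0,0,0.]))[0,0]
    return np.array(c['eye']),att(c)@np.array([d[0],d[1],1])
def onz(c,u,v,z):
    e,d=ray(c,u,v); return e+d*(z-e[2])/d[2]
def proj(c,p):
    q=att(c).T@(np.array(p)-c['eye']); s=q[:2]/q[2]; s=s*(1+c['k1']*(s@s))
    return s[0]*c['fx']+c['cx'],s[1]*c['fy']+c['cy']
def tri(l):
    A=0;b=0
    for e,d in l:
        d=d/np.linalg.norm(d);P=np.eye(3)-np.outer(d,d);A=A+P;b=b+P@e
    x=np.linalg.solve(A,b); return x,[np.linalg.norm((np.eye(3)-np.outer(d,d)/(d@d))@(x-e)) for e,d in l]
E
python3 - <<'E'
from h import *
import pickle
print(get_obs())
for n in ['side','top','wrist']:
    c=snap(n,n+'0.png'); pickle.dump(c,open(n+'0.pkl','wb')); print(n,{k:c[k] for k in c if k!='frame'})
E
```

```text
pics
{'time_s': 0.0, 'q': array([ 9.48713639e-01,  1.81532866e-01,  1.60796576e+00,  2.50280302e-06,
        1.35377121e+00, -2.06257788e-01]), 'dq': array([-6.47854565e-05, -7.75494260e-04, -1.04459857e-03, -9.64178844e-04,
       -1.71162288e-03,  8.73903332e-04]), 'joint_efforts': array([-1.54245910e-03, -4.44865930e+01, -3.51342452e+01, -4.01683037e-04,
        8.83716886e-03,  3.00581644e-05]), 'eef_pos': array([0.23189005, 0.52554475, 0.20110919]), 'eef_rot': array([-3.38593802e-04,  2.06417950e-01,  9.78463554e-01, -7.67198542e-04]), 'wrist_force': array([0.49764876, 0.12853132, 0.8951951 ]), 'torque': array([-0.01165593,  0.06087428,  0.03010711]), 'opening': 0.9985768314773005}
side {'fx': 520.0835952035181, 'fy': 520.0835952035181, 'cx': 325.5042025881098, 'cy': 195.3195477657721, 'k1': -0.1001208785922789, 'eye': array([-0.35004622, -0.84437557,  1.29276878]), 'attitude': array([-0.37662309,  0.84722012, -0.33885129,  0.1598528 ])}
top {'fx': 362.96355542030443, 'fy': 362.96355542030443, 'cx': 317.6625906060375, 'cy': 199.33603475938884, 'k1': -0.046941033292696305, 'eye': array([0.30865526, 0.06426598, 1.35153188]), 'attitude': array([ 0.05946589, -0.69707299,  0.71182638, -0.06209876])}
wrist {'fx': 276.79873715854785, 'fy': 276.79873715854785, 'cx': 319.2832936906163, 'cy': 195.4318916052797, 'k1': -0.04537834249473582, 'eye': array([0.17006734, 0.55418757, 0.37301472]), 'attitude': array([0.11530427, 0.82971359, 0.54107613, 0.07427588])}
```

View pics/side0.png

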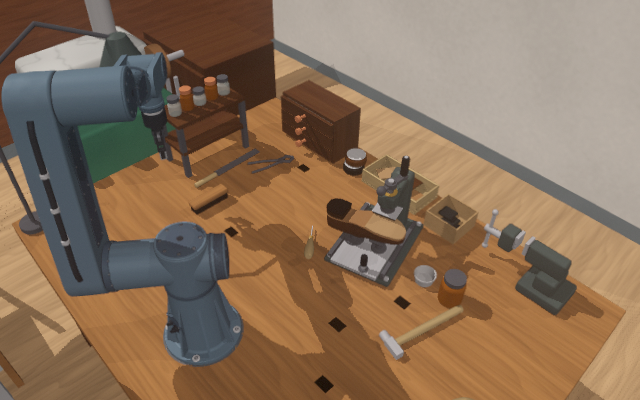

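View pics/top0.png

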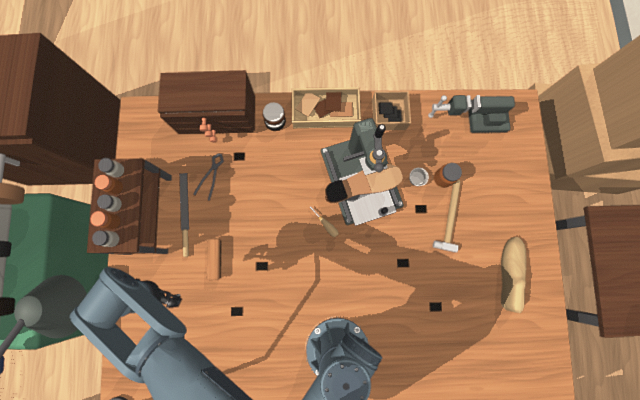

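View pics/wrist0.png

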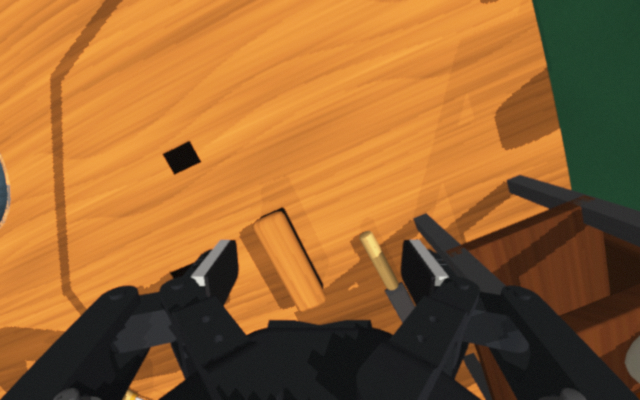

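```bash
python3 - <<'E'
import cv2
a=cv2.imread('pics/side0.png')[140:290,300:450]; cv2.imwrite('pics/side0z.png',cv2.resize(a,(600,600),interpolation=cv2.INTER_CUBIC))
a=cv2.imread('pics/top0.png')[110:230,310:430]; cv2.imwrite('pics/top0z.png',cv2.resize(a,(600,600),interpolation=cv2.INTER_CUBIC))
E
```

```text
(no output)
```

View pics/side0z.png

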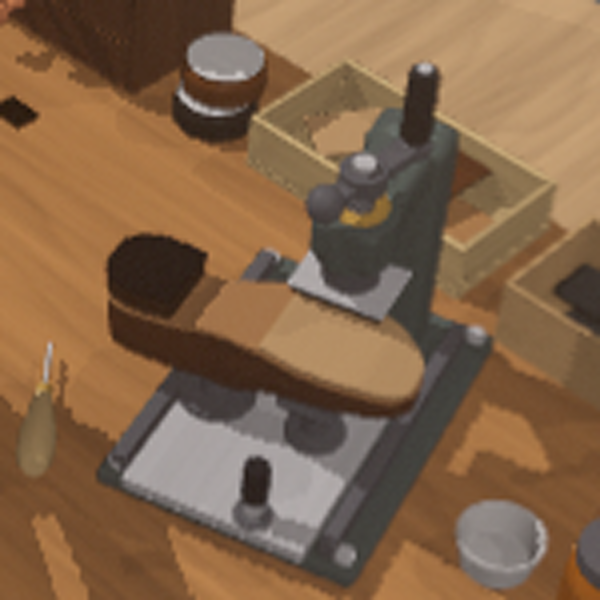

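View pics/top0z.png

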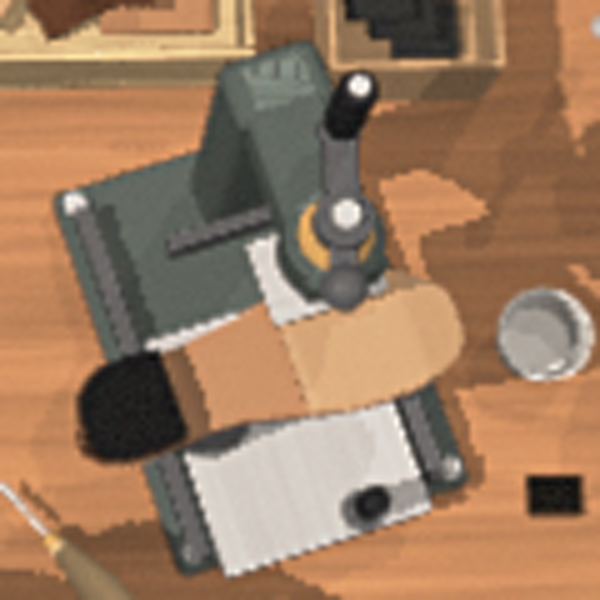

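```bash
python3 - <<'E'
from h import *
import pickle
s=pickle.load(open('side0.pkl','rb'));t=pickle.load(open('top0.pkl','rb'))
S=lambda x,y:ray(s,300+x/4-.4,140+y/4-.4)
T=lambda x,y:ray(t,310+x/5-.4,110+y/5-.4)
for n,a,b in [('pulltop',(257,461),(375,498)),('hubtop',(364,160),(347,213)),('handtop',(427,68),(358,86)),('boltFL',(114,464),(190,552)),('boltFR',(346,554),(450,468)),('boltBL',(270,257),(75,203)),('ball',(324,205),(345,287))]:
    print(n,*tri([S(*a),T(*b)]))
E
```

```text
pulltop [ 0.48557507 -0.17455441  0.10475713] [np.float64(0.00016519030731104912), np.float64(0.0001651903073110138)]
hubtop [ 0.63359044 -0.13061113  0.29303359] [np.float64(0.0004565865194242111), np.float64(0.00045658651942427034)]
handtop [ 0.69468053 -0.13175082  0.34832112] [np.float64(0.0008630241184555518), np.float64(0.0008630241184555587)]
boltFL [ 0.45861617 -0.05063884  0.02123547] [np.float64(0.002041730710582709), np.float64(0.002041730710582714)]
boltFR [ 0.51762749 -0.24594741  0.02977129] [np.float64(6.292757001185377e-05), np.float64(6.292757001185774e-05)]
boltBL [0.72673879 0.02670907 0.02934105] [np.float64(0.00018097016967819798), np.float64(0.00018097016967847507)]
ball [ 0.5920773  -0.13025955  0.272868  ] [np.float64(0.0010820171813703233), np.float64(0.0010820171813701862)]
```

Emit:
drive_tool(
  deltas=[
    [[0.012, -0.035, 0.01], 0.07],
    [[0.012, -0.035, 0.01], 0.07],
    [[0.012, -0.035, 0.01], 0.07],
    [[0.012, -0.035, 0.01], 0.07],
    [[0.012, -0.035, 0.01], 0.07],
    [[0.012, -0.035, 0], 0.07],
    [[0.012, -0.035, 0], 0.07],
    [[0.012, -0.035, 0], 0.07],
    [[0.012, -0.035, 0], 0.07],
    [[0.012, -0.035, 0], 0.07],
  ],
  gripper=1.0,
)

```text
time_s: 1.15
eef_pos: [0.3508, 0.1648, 0.2497]
eef_rot: [0.0, -0.16, 0.987, -0.003]
wrist_force: [1.2, -0.2, 0.5]
opening: 1.0
```

Emit:
drive_tool(
  deltas=[
    [[0.012, -0.035, 0], 0],
    [[0.012, -0.035, 0], -0.03],
    [[0.012, -0.035, 0], 0],
    [[0.012, -0.035, 0], 0],
    [[0.012, -0.035, 0], 0],
    [[0.012, -0.035, 0], 0],
    [[0.012, -0.035, 0], 0],
    [[0.012, -0.035, 0], 0],
    [[0.008, -0.035, 0], 0],
    [[0.0, -0.02, 0], 0],
  ],
)

```text
time_s: 2.15
eef_pos: [0.4558, -0.1868, 0.2485]
eef_rot: [0.001, -0.144, 0.99, -0.003]
wrist_force: [0.1, 0.3, -1.0]
opening: 1.002
```

```bash
python3 - <<'E'
from h import *
import pickle
o=get_obs();print(o['eef_pos'],o['eef_rot'],o['q'],o['wrist_force'])
c=snap('wrist','w1.png');pickle.dump(c,open('w1.pkl','wb'))
t=pickle.load(open('top0.pkl','rb'));s=pickle.load(open('side0.pkl','rb'))
print(onz(t,384.6,209.2,.098),onz(s,363.85,254.85,.098),proj(c,[.4856,-.1746,.098]))
E
```

```text
[ 0.45584388 -0.18677564  0.24853697] [ 0.00112576 -0.14403602  0.98956722 -0.00301381] [-0.62834192 -0.04944509  1.7559758  -0.00277087  1.42924211 -2.48783435] [ 0.13707606  0.33066384 -0.96112693]
[ 0.48666915 -0.17595238  0.098     ] [ 0.49017187 -0.17066889  0.098     ] (np.float64(322.439118331917), np.float64(202.08957047308962))
```

View pics/w1.png

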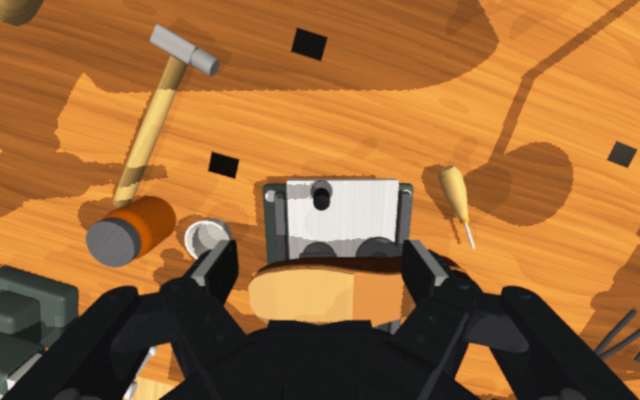

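Emit:
drive_tool(
  deltas=[
    [[0.015, 0.006, -0.02], 0],
    [[0.015, 0.006, -0.02], 0],
    [[0.0, 0.0, -0.03], 0],
    [[0, 0, -0.03], 0],
    [[0, 0, -0.03], 0],
    [[0, 0, -0.02], 0],
    [[0, 0, 0], 0],
  ],
)

```text
time_s: 2.9
eef_pos: [0.4852, -0.1763, 0.093]
eef_rot: [0.001, -0.141, 0.99, -0.004]
wrist_force: [-0.1, 0.7, -0.0]
opening: 0.998
```

```bash
python3 - <<'E'
from h import *
import pickle
c=pickle.load(open('w1.pkl','rb'));print(onz(c,321,198.5,.098))
o=get_obs();print(o['eef_pos'],o['eef_rot'],o['wrist_force'])
c=snap('wrist','w2.png')
c=snap('side','s2.png')
a=c['frame'][140:290,300:450,::-1]; cv2.imwrite('pics/s2z.png',cv2.resize(a,(600,600),interpolation=cv2.INTER_CUBIC))
E
```

```text
[ 0.48173384 -0.17759001  0.098     ]
[ 0.48523765 -0.17626826  0.09301035] [ 8.22790782e-04 -1.41355125e-01  9.89952324e-01 -3.52822534e-03] [-0.12969635  0.65528411 -0.0331955 ]
```

View pics/w2.png

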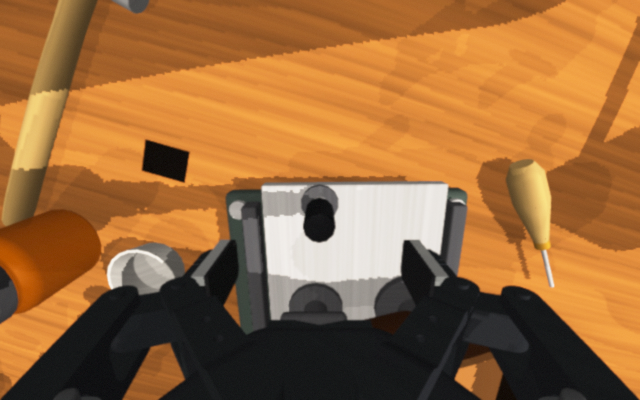

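View pics/s2z.png

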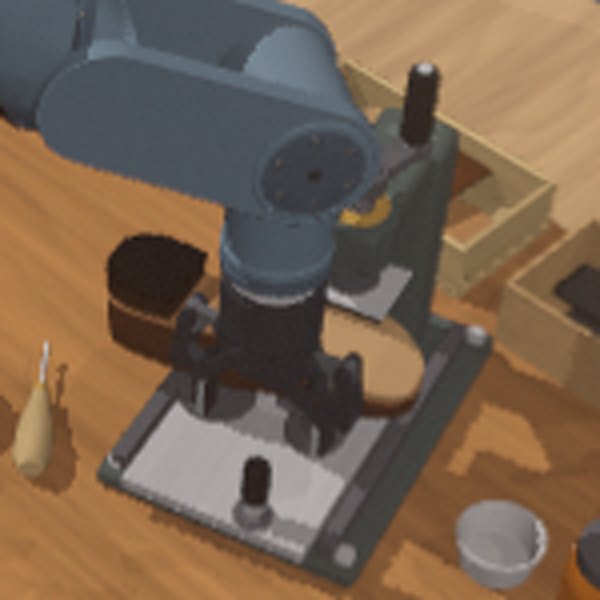

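```bash
python3 - <<'E'
from h import *
o=get_obs();c=camera('wrist');s=camera('side');p=o['eef_pos'];print(p,get_obs()['time_s'])
q=o['eef_rot'];M=R.from_quat(q[[1,2,3,0]]).as_matrix();print(M.round(3))
for z in (0,-.013,-.019): 
  for y in (-.0425,0,.0425):
    w=p+M@[0,y,z];print(z,y,proj(c,w),[((a-b)*4) for a,b in zip(proj(s,w),(300,140))])
pt=[.4856,-.1746,.098]
print(proj(c,pt),proj(s,pt),onz(c,319,222,.098), M.T@(c['eye']-p))
E
python3 - <<'E'
import cv2
a=cv2.imread('pics/w2.png')[150:300,200:450]; cv2.imwrite('pics/w2z.png',cv2.resize(a,(750,450),interpolation=cv2.INTER_CUBIC))
E
```

```text
[ 0.48720135 -0.17759935  0.09599326] 3.1
[[-0.96  -0.28   0.007]
 [-0.28   0.96  -0.009]
 [-0.004 -0.011 -1.   ]]
0 -0.0425 (np.float64(255.03743334275669), np.float64(223.1595256772926)) [np.float64(309.3045032551652), np.float64(488.9573627726438)]
0 0 (np.float64(318.86969136430474), np.float64(223.2532889301263)) [np.float64(259.2120426621582), np.float64(468.0751541990335)]
0 0.0425 (np.float64(382.69636888172386), np.float64(223.21194079516232)) [np.float64(210.01672496276706), np.float64(447.54248895331466)]
-0.013 -0.0425 (np.float64(250.3954665045198), np.float64(230.8623995995373)) [np.float64(310.54456184882815), np.float64(477.578883925024)]
-0.013 0 (np.float64(318.8450238224527), np.float64(230.98952064117518)) [np.float64(260.15935298065983), np.float64(456.6829945811369)]
-0.013 0.0425 (np.float64(387.2885601163348), np.float64(230.91775560909213)) [np.float64(210.68233321273374), np.float64(436.1406318999889)]
-0.019 -0.0425 (np.float64(248.02141272846308), np.float64(234.80491556984074)) [np.float64(311.12118642307473), np.float64(472.28334997789375)]
-0.019 0 (np.float64(318.832399028338), np.float64(234.95172640952225)) [np.float64(260.59981537287103), np.float64(451.3816119480073)]
-0.019 0.0425 (np.float64(389.6371604909683), np.float64(234.86175465665457)) [np.float64(210.99179370667775), np.float64(430.8352544129215)]
(np.float64(323.90142011441765), np.float64(223.42196976531457)) (np.float64(363.773614523583), np.float64(256.3167391700162)) [ 0.48555569 -0.17796486  0.098     ] [ 0.06778591  0.00019473 -0.17180903]
```

View pics/w2z.png

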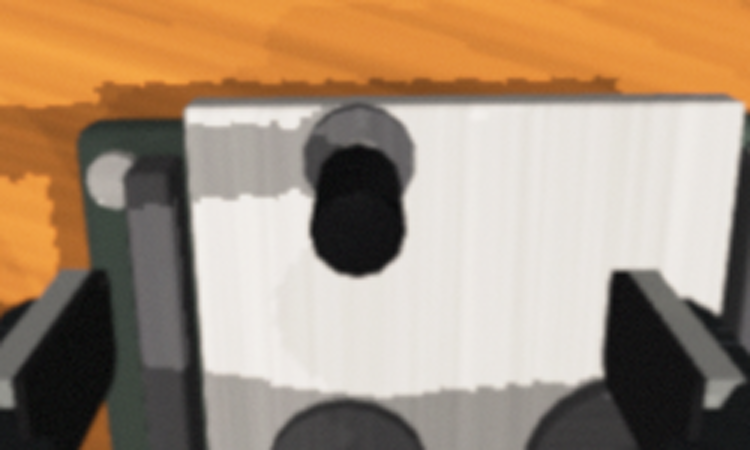

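Emit:
drive_tool(
  deltas=[
    [[-0.001, 0.001, -0.015], 0],
    [[0, 0, -0.015], 0],
    [[0, 0, 0], 0],
  ],
)

```text
time_s: 3.4
eef_pos: [0.4915, -0.1799, 0.0728]
eef_rot: [0.008, -0.141, 0.99, -0.01]
wrist_force: [0.2, 0.0, -0.7]
opening: 1.0
```

```bash
python3 - <<'E'
from h import *
o=get_obs();print(o['eef_pos'],o['wrist_force'])
c=snap('wrist','w3.png')
a=c['frame'][150:350,150:490,::-1]; cv2.imwrite('pics/w3z.png',cv2.resize(a,(680,400),interpolation=cv2.INTER_CUBIC))
c=snap('side','s3.png')
a=c['frame'][140:290,300:450,::-1]; cv2.imwrite('pics/s3z.png',cv2.resize(a,(600,600),interpolation=cv2.INTER_CUBIC))
E
```

```text
[ 0.49147667 -0.17993096  0.07282214] [ 0.20615718  0.02969781 -0.74388739]
```

View pics/w3z.png

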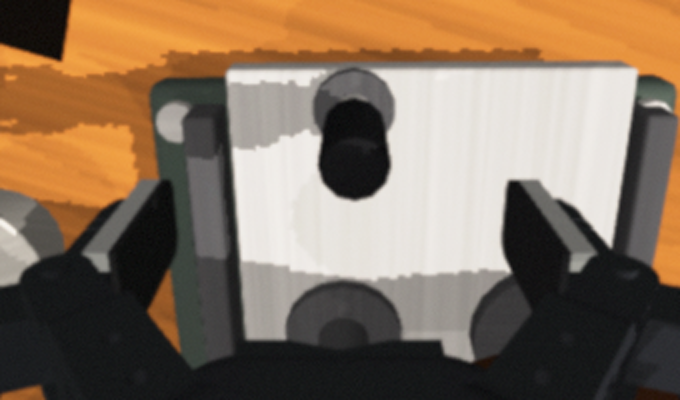

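View pics/s3z.png

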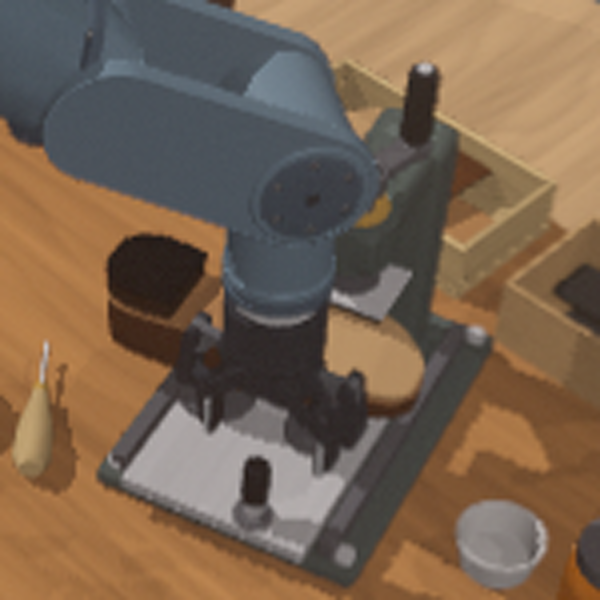

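```bash
python3 - <<'E'
from h import *
for i in range(3):
    o=get_obs();print(o['time_s'],o['eef_pos'],o['q'].round(3),o['dq'].round(3),o['wrist_force'],o['torque'],o['joint_efforts'].round(1))
    camera('top')
q=o['eef_rot'];M=R.from_quat(q[[1,2,3,0]]).as_matrix();print(M.round(3))
E
```

```text
3.5 [ 0.4925618  -0.18058742  0.07432246] [-0.575  0.207  1.86  -0.005  1.047 -2.427] [ 0.001 -0.004 -0.002  0.001 -0.001 -0.001] [0.20546242 0.40013074 0.06204628] [0.03853386 0.00550455 0.03846394] [  0.  -39.9 -29.3  -0.   -0.1   0. ]
3.55 [ 0.49261964 -0.18061186  0.07436345] [-0.575  0.207  1.86  -0.005  1.047 -2.427] [-0.001  0.001  0.003  0.001 -0.003 -0.002] [-0.6159549  -0.38107475  0.35698792] [ 0.03559318 -0.00891108  0.01138606] [  0.  -40.2 -29.7  -0.   -0.1   0. ]
3.6 [ 0.49250464 -0.180584    0.07421422] [-0.575  0.207  1.86  -0.005  1.047 -2.427] [ 0.001  0.004  0.006  0.003 -0.004  0.002] [-0.31007387  0.88443776 -1.05830439] [ 0.05243082 -0.07778747 -0.00564396] [ -0.  -40.5 -29.9  -0.   -0.1   0. ]
[[-0.96  -0.28   0.021]
 [-0.28   0.96  -0.019]
 [-0.015 -0.024 -1.   ]]
```

```bash
python3 - <<'E'
from h import *
s=camera('side');c=camera('wrist');o=get_obs();p=o['eef_pos'];q=o['eef_rot'];M=R.from_quat(q[[1,2,3,0]]).as_matrix()
for a,b in [((320,470),(236,241)),((210,430),(403,242))]:
    x,e=tri([ray(s,300+a[0]/4-.4,140+a[1]/4-.4),ray(c,*b)]);print(x,e,M.T@(x-p))
for x in (-.011,.011):
  for z in (0,-.013,-.03,-.04):
    print(x,z,proj(c,p+M@[x,-.0425,z]),proj(c,p+M@[x,.0425,z]))
x,e=tri([ray(s,363.85,254.85),ray(c,327,232)]);print('pulltop',x,e)
E
```

```text
[ 0.49822287 -0.22244902  0.1205947 ] [np.float64(0.0032328198069711575), np.float64(0.003232819806971166)] [ 0.00522216 -0.04329038 -0.04612033]
[ 0.46796363 -0.14276792  0.12635541] [np.float64(0.0021634435050510094), np.float64(0.0021634435050510966)] [ 0.01186334  0.04151794 -0.0539516 ]
-0.011 0 (np.float64(256.40594661187384), np.float64(238.02968454170463)) (np.float64(381.82897949239145), np.float64(238.09529780773892))
-0.011 -0.013 (np.float64(251.95215252369272), np.float64(246.6400646391606)) (np.float64(386.25675835476636), np.float64(246.71024081188358))
-0.011 -0.03 (np.float64(245.0959693303774), np.float64(259.91288361229334)) (np.float64(393.07292064864316), np.float64(259.9901188455581))
-0.011 -0.04 (np.float64(240.38213624166593), np.float64(269.0512117815547)) (np.float64(397.7592626011374), np.float64(269.1333348649972))
0.011 0 (np.float64(254.2870090729175), np.float64(207.1800690408218)) (np.float64(383.9723697324251), np.float64(207.24846374412334))
0.011 -0.013 (np.float64(249.49451651898772), np.float64(213.84576705886616)) (np.float64(388.7395988090177), np.float64(213.9191097292502))
0.011 -0.03 (np.float64(242.0601172716909), np.float64(224.19876213282964)) (np.float64(396.1348431576623), np.float64(224.27980152638773))
0.011 -0.04 (np.float64(236.90743133639228), np.float64(231.3835025522744)) (np.float64(401.26042280889624), np.float64(231.46989977893935))
pulltop [ 0.48042032 -0.17846434  0.11183752] [np.float64(2.0227605923484894e-05), np.float64(2.0227605923292414e-05)]
```

Emit:
drive_tool(
  deltas=[
    [[-0.004, 0.002, -0.008], 0],
    [[-0.004, 0.002, -0.008], 0],
    [[-0.002, 0.001, -0.003], 0],
    [[0, 0, 0], 0],
  ],
)

```text
time_s: 4.15
eef_pos: [0.4808, -0.1746, 0.053]
eef_rot: [0.009, -0.141, 0.99, -0.01]
wrist_force: [0.5, 0.0, -0.1]
opening: 1.001
```

Emit:
drive_tool(
  deltas=[
    [[0, 0, 0], 0],
    [[0, 0, 0], 0],
    [[0, 0, 0], 0],
    [[0, 0, 0], 0],
  ],
  gripper=0.42,
)

```text
time_s: 4.55
eef_pos: [0.4809, -0.1747, 0.053]
eef_rot: [0.009, -0.141, 0.99, -0.01]
wrist_force: [-0.3, -0.1, 0.1]
opening: 0.421
```

```bash
cat > look.py <<'E'
import sys
from h import *
n=sys.argv[1]
o=get_obs();q=o['eef_rot'];M=R.from_quat(q[[1,2,3,0]]).as_matrix()
print(o['time_s'],o['eef_pos'].round(4),o['wrist_force'].round(1),round(o['opening'],3),'tilt',M[:2,2].round(3),'yaw',np.degrees(np.arctan2(M[1,0],M[0,0])).round(1))
c=camera('wrist');a=c['frame'][150:350,150:490,::-1]
d=camera('side');b=d['frame'][130:280,310:440,::-1]
im=np.hstack([cv2.resize(b,(390,450),interpolation=cv2.INTER_CUBIC),cv2.resize(cv2.copyMakeBorder(a,50,50,0,0,cv2.BORDER_CONSTANT),(408,450))])
cv2.imwrite('pics/%s.png'%n,im)
E
python3 look.py l4
```

```text
4.55 [ 0.4809 -0.1747  0.053 ] [-0.3 -0.1  0.1] 0.421 tilt [ 0.02  -0.018] yaw -163.7
```

View pics/l4.png

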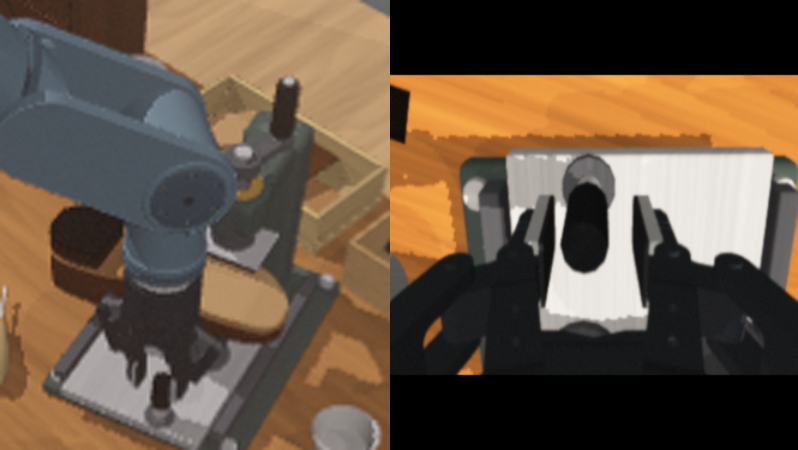

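Emit:
drive_tool(
  deltas=[
    [[0, 0, 0], 0],
    [[0, 0, 0], 0],
    [[0, 0, 0], 0],
    [[0, 0, 0], 0],
  ],
  gripper=0.1,
)

```text
time_s: 5.05
eef_pos: [0.4826, -0.1786, 0.054]
eef_rot: [0.01, -0.141, 0.99, -0.014]
wrist_force: [1.3, -0.7, 0.3]
opening: 0.229
```

```bash
python3 look.py l5
```

```text
5.05 [ 0.4826 -0.1786  0.054 ] [ 1.3 -0.7  0.3] 0.229 tilt [ 0.024 -0.025] yaw -163.8
```

View pics/l5.png

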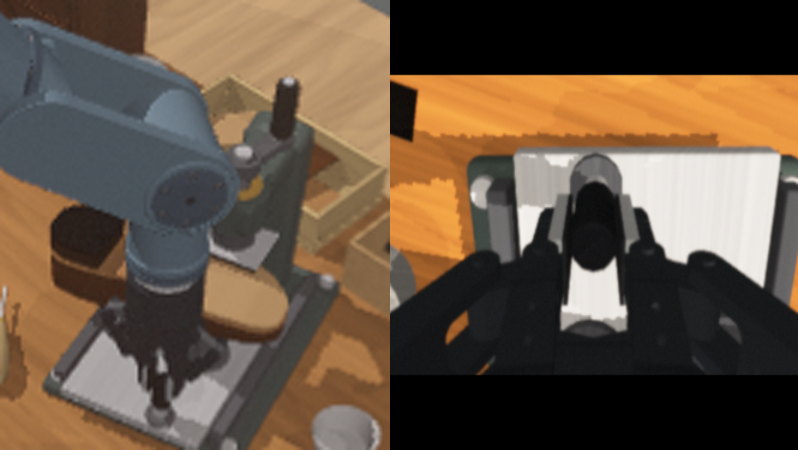

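Emit:
drive_tool(
  deltas=[
    [[0.0096, 0.0028, 0], 0],
    [[0.0096, 0.0028, 0], 0],
    [[0.0096, 0.0028, 0], 0],
    [[0.0096, 0.0028, 0], 0],
  ],
)

```text
time_s: 5.55
eef_pos: [0.5174, -0.1679, 0.0541]
eef_rot: [0.005, -0.141, 0.99, -0.014]
wrist_force: [-2.7, -0.9, 2.4]
opening: 0.228
```

Emit:
drive_tool(
  deltas=[
    [[0.0048, 0.0014, 0], 0],
    [[0.0048, 0.0014, 0], 0],
    [[0.0048, 0.0014, 0], 0],
    [[0.0048, 0.0014, 0], 0],
  ],
)

```text
time_s: 5.95
eef_pos: [0.5304, -0.1638, 0.054]
eef_rot: [-0.005, -0.143, 0.99, -0.014]
wrist_force: [-32.7, -10.9, 23.5]
opening: 0.225
```

Emit:
drive_tool(
  deltas=[
    [[0, 0, 0], 0],
    [[0, 0, 0], 0],
  ],
)

```text
time_s: 6.15
eef_pos: [0.5298, -0.164, 0.0542]
eef_rot: [-0.006, -0.143, 0.99, -0.014]
wrist_force: [-0.8, -0.3, 0.6]
opening: 0.229
```

Emit:
drive_tool(
  deltas=[
    [[0, 0, 0], 0],
    [[0, 0, 0], 0],
    [[0, 0, 0], 0],
  ],
  gripper=0.6,
)

```text
time_s: 6.45
eef_pos: [0.5306, -0.1634, 0.0538]
eef_rot: [-0.005, -0.144, 0.99, -0.014]
wrist_force: [-0.5, -0.2, -0.0]
opening: 0.599
```

```bash
python3 look.py l6
```

```text
6.45 [ 0.5306 -0.1634  0.0538] [-0.5 -0.2 -0. ] 0.599 tilt [-0.007 -0.029] yaw -163.5
```

View pics/l6.png

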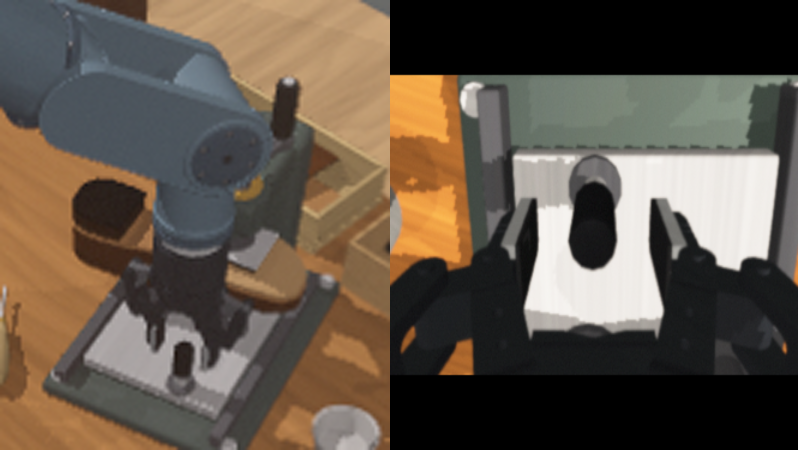

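Emit:
drive_tool(
  deltas=[
    [[-0.002, 0, 0.03], 0],
    [[-0.002, 0, 0.03], 0],
    [[-0.01, -0.003, 0.045], 0],
    [[-0.005, 0, 0.045], 0],
    [[0, 0, 0.045], 0],
    [[0, 0, 0.045], 0],
    [[0, 0, 0.045], 0],
    [[0, 0, 0.045], 0],
    [[0.01, 0, 0.045], 0],
  ],
  gripper=1.0,
)

```text
time_s: 7.45
eef_pos: [0.5131, -0.1613, 0.4352]
eef_rot: [-0.011, -0.144, 0.989, -0.009]
wrist_force: [0.4, -0.2, 0.7]
opening: 1.0
```

```bash
python3 - <<'E'
from h import *
import pickle
o=get_obs();print(o['eef_pos'])
for n in ['side','top','wrist']:
    c=snap(n,n+'7.png'); pickle.dump(c,open(n+'7.pkl','wb'))
a=cv2.imread('pics/side7.png')[140:290,300:450]; b=cv2.imread('pics/top7.png')[100:200,320:420]
cv2.imwrite('pics/z7.png',np.hstack([cv2.resize(a,(400,400)),cv2.resize(b,(400,400))]))
E
```

```text
[ 0.51305637 -0.16129251  0.43521974]
```

View pics/z7.png

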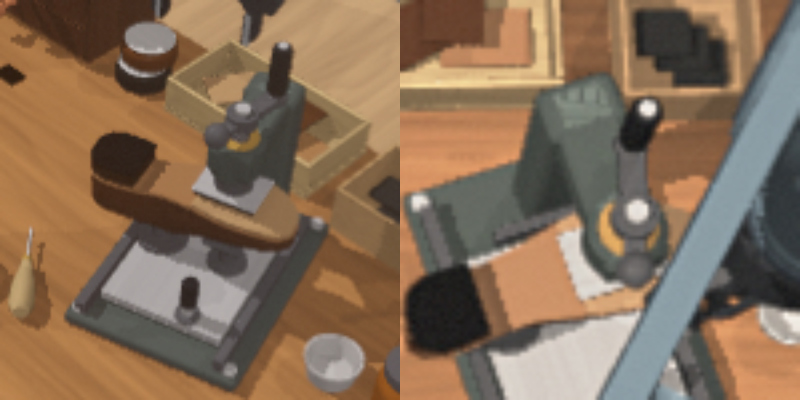

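View pics/wrist7.png

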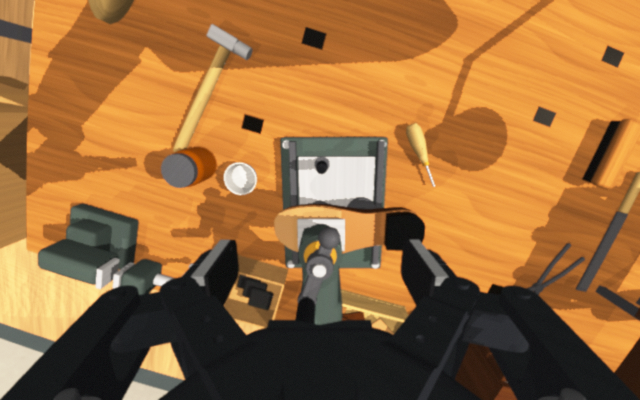

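Emit:
drive_tool(
  deltas=[
    [[0.03, 0.005, 0], 0],
    [[0.03, 0.005, 0], 0],
    [[0.03, 0.005, 0], 0],
    [[0.03, 0.005, 0], 0],
    [[0.03, 0.005, 0], 0],
    [[0.025, 0.003, 0], 0],
    [[0, 0, 0], 0],
  ],
)

```text
time_s: 8.3
eef_pos: [0.6936, -0.1316, 0.4242]
eef_rot: [-0.015, -0.144, 0.989, -0.008]
wrist_force: [1.2, 0.7, -0.6]
opening: 1.001
```

```bash
python3 - <<'E'
from h import *
import pickle
w=pickle.load(open('wrist7.pkl','rb'));t=pickle.load(open('top7.pkl','rb'));s=pickle.load(open('side7.pkl','rb'))
print('hub w/t/s',tri([ray(w,319.5,270),ray(t,320+637/4-.4,100+211/4-.4),ray(s,300+242*.375-.3,140+108*.375-.3)]))
print('hand t/s',tri([ray(t,320+648/4-100-.4,100+107/4-.4),ray(s,300+283*.375-.3,140+46*.375-.3)]))
print('hub t/s',tri([ray(t,320+637/4-100-.4,100+211/4-.4),ray(s,300+242*.375-.3,140+108*.375-.3)]))
o=get_obs();print(o['eef_pos'],o['eef_rot'])
c=snap('wrist','w8.png'); pickle.dump(c,open('w8.pkl','wb'))
c=snap('top','t8.png')
E
```

```text
hub w/t/s (array([ 0.49877224, -0.24409286,  0.52565462]), [np.float64(0.0790065621711275), np.float64(0.08953275302155818), np.float64(0.07089839213089624)])
hand t/s (array([ 0.69463276, -0.13195473,  0.34794633]), [np.float64(0.0009000740887810393), np.float64(0.0009000740887810762)])
hub t/s (array([ 0.63371418, -0.13046114,  0.29059293]), [np.float64(0.000644015087625268), np.float64(0.0006440150876252402)])
[ 0.69364076 -0.13157347  0.42423494] [-0.01498091 -0.14419479  0.98940719 -0.00753954]
```

View pics/w8.png

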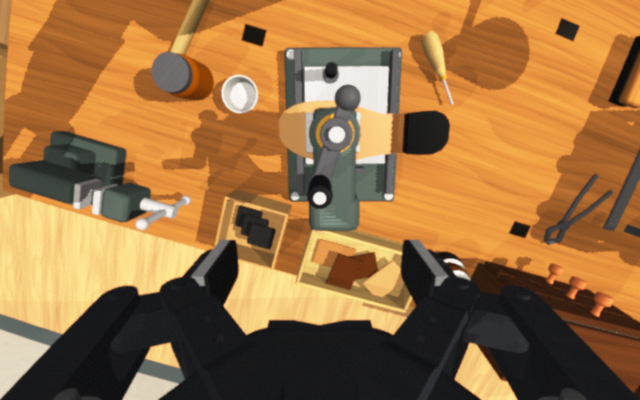

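```bash
python3 - <<'E'
from h import *
import pickle
c=pickle.load(open('w8.pkl','rb'))
for z in (.34,.35): print(onz(c,319.5,197,z))
for z in (.285,.295): print(onz(c,337,134,z))
o=get_obs();p=o['eef_pos'];q=o['eef_rot'];M=R.from_quat(q[[1,2,3,0]]).as_matrix()
print(M.round(3),M.T@(c['eye']-p), proj(c,p))
E
```

```text
[ 0.69711453 -0.1309708   0.34      ]
[ 0.69464593 -0.13160793  0.35      ]
[ 0.63617001 -0.12951737  0.285     ]
[ 0.6360812  -0.13008901  0.295     ]
[[-0.958 -0.285 -0.027]
 [-0.284  0.959 -0.02 ]
 [ 0.032 -0.012 -0.999]] [ 6.57672504e-02 -4.76047304e-05 -1.70346337e-01] (np.float64(318.91960043183195), np.float64(221.26874023432953))
```

Emit:
drive_tool(
  deltas=[
    [[0.002, 0, -0.03], 0],
    [[0, 0, -0.03], 0],
    [[0, 0, -0.03], 0],
    [[0, 0, -0.02], 0],
    [[0, 0, -0.008], 0],
    [[0, 0, 0], 0],
  ],
)

```text
time_s: 9.0
eef_pos: [0.6874, -0.1334, 0.3073]
eef_rot: [-0.013, -0.142, 0.99, -0.009]
wrist_force: [-0.2, -0.6, 0.5]
opening: 1.004
```

```bash
python3 look.py l9
```

```text
9.0 [ 0.6874 -0.1334  0.3073] [-0.2 -0.6  0.5] 1.004 tilt [-0.024 -0.022] yaw -163.6
```

View pics/l9.png

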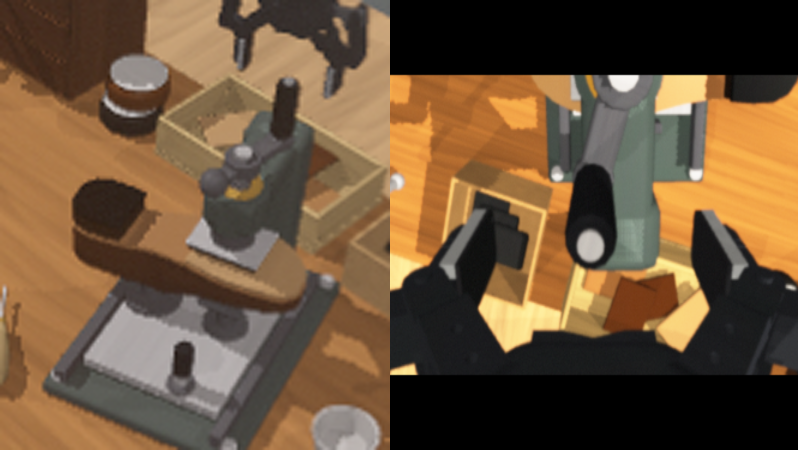

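Emit:
drive_tool(
  deltas=[
    [[0.005, 0.001, -0.008], 0],
    [[0.003, 0, -0.006], 0],
    [[0, 0, 0], 0],
  ],
  gripper=0.45,
)

```text
time_s: 9.4
eef_pos: [0.6986, -0.1332, 0.2988]
eef_rot: [-0.009, -0.142, 0.99, -0.012]
wrist_force: [-0.5, 0.1, -0.8]
opening: 0.519
```

```bash
python3 look.py l10
```

```text
9.4 [ 0.6986 -0.1332  0.2988] [-0.5  0.1 -0.8] 0.519 tilt [-0.014 -0.026] yaw -163.7
```

View pics/l10.png

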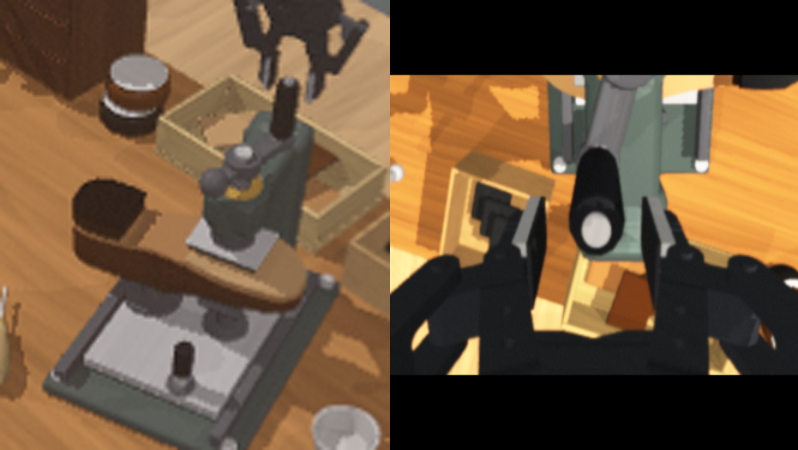

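Emit:
drive_tool(
  deltas=[
    [[-0.002, 0.001, -0.008], 0],
    [[-0.001, 0, 0], 0],
    [[0, 0, 0], 0],
  ],
)

```text
time_s: 9.8
eef_pos: [0.6955, -0.1321, 0.2912]
eef_rot: [-0.009, -0.142, 0.99, -0.012]
wrist_force: [0.7, -0.2, -0.0]
opening: 0.448
```

Emit:
drive_tool(
  deltas=[
    [[0, 0, 0], 0],
    [[0, 0, 0], 0],
    [[0, 0, 0], 0],
    [[0, 0, 0], 0],
  ],
  gripper=0.1,
)

```text
time_s: 10.2
eef_pos: [0.6955, -0.1323, 0.2914]
eef_rot: [-0.008, -0.142, 0.99, -0.012]
wrist_force: [-0.1, -1.0, -0.8]
opening: 0.274
```

```bash
python3 look.py l11
```

```text
10.2 [ 0.6955 -0.1323  0.2914] [-0.1 -1.  -0.8] 0.274 tilt [-0.013 -0.026] yaw -163.7
```

View pics/l11.png

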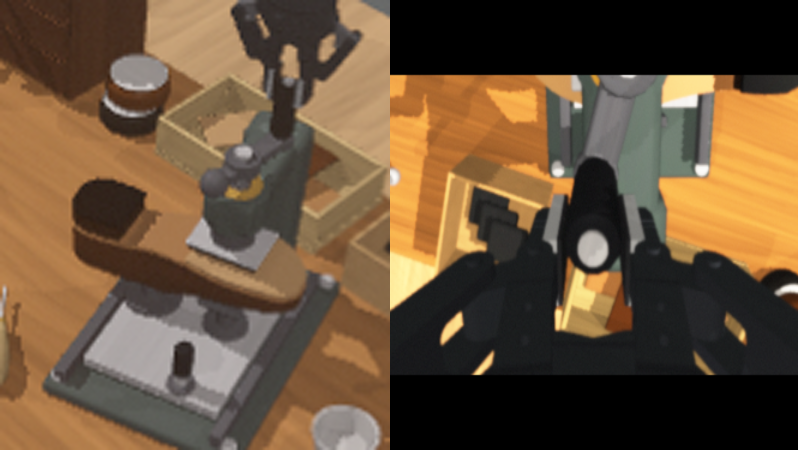

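```bash
cat > gen.py <<'E'
import sys
from h import *
C=np.array([float(sys.argv[3]),float(sys.argv[4])]) if len(sys.argv)>3 else np.array([.6345,-.131])
n=int(sys.argv[1]);st=float(sys.argv[2])
o=get_obs();p=o['eef_pos'];d=p[:2]-C;a=np.degrees(np.arctan2(d[1],d[0]))
print('t',o['time_s'],'p',p.round(4),'ang',a.round(1),'r',np.hypot(*d).round(4))
f=o['wrist_force'];th=np.radians(a);print('f',f.round(1),'tang',(-(f[0]*np.sin(th)-f[1]*np.cos(th))).round(1),'rad',(f[0]*np.cos(th)+f[1]*np.sin(th)).round(1))
t=np.radians(a-st*np.arange(n+1));P=C+.06*np.c_[np.cos(t),np.sin(t)]
print(np.diff(P,axis=0).round(4).tolist())
E
python3 gen.py 6 8
```

```text
t 10.3 p [ 0.6955 -0.1323  0.2914] ang -1.2 r 0.061
f [ 0.8 -0.1 -0.9] tang -0.0 rad 0.8
[[-0.0008, -0.0083], [-0.0019, -0.0081], [-0.003, -0.0078], [-0.0041, -0.0073], [-0.0051, -0.0067], [-0.0059, -0.0059]]
```

Emit:
drive_tool(
  deltas=[
    [[-0.0008, -0.0083, 0], 0],
    [[-0.0019, -0.0081, -0.0001], 0],
    [[-0.003, -0.0078, -0.0001], 0],
    [[-0.0041, -0.0073, -0.0001], 0],
    [[-0.0051, -0.0067, -0.0001], 0],
    [[-0.0059, -0.0059, -0.0001], 0],
  ],
)

```text
time_s: 10.9
eef_pos: [0.6748, -0.1773, 0.2909]
eef_rot: [-0.007, -0.144, 0.99, -0.011]
wrist_force: [0.9, 4.2, 0.2]
opening: 0.27
```

```bash
python3 gen.py 6 10
```

```text
t 10.9 p [ 0.6748 -0.1773  0.2909] ang -49.0 r 0.0614
f [0.9 4.2 0.2] tang 3.4 rad -2.5
[[-0.0085, -0.0061], [-0.0094, -0.0046], [-0.0101, -0.0029], [-0.0104, -0.0011], [-0.0104, 0.0007], [-0.0101, 0.0025]]
```

Emit:
drive_tool(
  deltas=[
    [[-0.0085, -0.0061, -0.0001], 0],
    [[-0.0094, -0.0046, -0.0001], 0],
    [[-0.0101, -0.0029, -0.0001], 0],
    [[-0.0104, -0.0011, -0.0001], 0],
    [[-0.0104, 0.0007, -0.0001], 0],
    [[-0.0101, 0.0025, -0.0001], 0],
  ],
)

```text
time_s: 11.5
eef_pos: [0.6114, -0.1867, 0.2901]
eef_rot: [-0.005, -0.144, 0.989, -0.007]
wrist_force: [7.0, 7.7, -0.9]
opening: 0.267
```

```bash
python3 gen.py 6 5
```

```text
t 11.5 p [ 0.6114 -0.1867  0.2901] ang -112.5 r 0.0603
f [ 7.   7.7 -0.9] tang 3.5 rad -9.8
[[-0.0047, 0.0022], [-0.0045, 0.0026], [-0.0043, 0.003], [-0.004, 0.0034], [-0.0037, 0.0037], [-0.0034, 0.004]]
```

Emit:
drive_tool(
  deltas=[
    [[-0.0047, 0.0022, -0.0001], 0],
    [[-0.0045, 0.0026, 0], 0],
    [[-0.0043, 0.003, -0.0001], 0],
    [[-0.004, 0.0034, 0], 0],
    [[-0.0037, 0.0037, -0.0001], 0],
    [[-0.0034, 0.004, 0], 0],
  ],
)

```text
time_s: 12.1
eef_pos: [0.5869, -0.166, 0.2898]
eef_rot: [0.002, -0.145, 0.989, -0.007]
wrist_force: [9.6, 3.0, -3.6]
opening: 0.272
```

```bash
python3 gen.py 3 9
```

```text
t 12.1 p [ 0.5869 -0.166   0.2898] ang -143.7 r 0.0591
f [ 9.6  3.  -3.6] tang 3.3 rad -9.5
[[-0.005, 0.008], [-0.0037, 0.0087], [-0.0022, 0.0091]]
```

Emit:
drive_tool(
  deltas=[
    [[-0.004, 0.008, -0.0001], 0],
    [[-0.0033, 0.0087, -0.0001], 0],
    [[-0.0018, 0.0091, -0.0001], 0],
  ],
)

```text
time_s: 12.4
eef_pos: [0.5774, -0.1435, 0.2895]
eef_rot: [0.004, -0.144, 0.989, -0.011]
wrist_force: [7.1, -2.6, -3.3]
opening: 0.272
```

```bash
python3 gen.py 3 9 .6355 -.1315
```

```text
t 12.4 p [ 0.5774 -0.1435  0.2895] ang -168.3 r 0.0593
f [ 7.1 -2.6 -3.3] tang 4.0 rad -6.4
[[-0.0012, 0.0093], [0.0003, 0.0094], [0.0018, 0.0092]]
```

Emit:
drive_tool(
  deltas=[
    [[-0.0006, 0.0093, -0.0001], 0],
    [[0.0006, 0.0094, -0.0001], 0],
    [[0.002, 0.0092, -0.0001], 0],
  ],
)

```text
time_s: 12.7
eef_pos: [0.5776, -0.1201, 0.2893]
eef_rot: [0.005, -0.142, 0.99, -0.015]
wrist_force: [2.8, -3.1, -0.5]
opening: 0.272
```

```bash
python3 gen.py 3 9 .6355 -.1315
```

```text
t 12.7 p [ 0.5776 -0.1201  0.2893] ang 168.9 r 0.059
f [ 2.8 -3.1 -0.5] tang 2.5 rad -3.3
[[0.0025, 0.0091], [0.0039, 0.0086], [0.0052, 0.0078]]
```

Emit:
drive_tool(
  deltas=[
    [[0.0025, 0.0091, -0.0001], 0],
    [[0.0039, 0.0086, -0.0001], 0],
    [[0.0052, 0.0078, -0.0001], 0],
  ],
)

```text
time_s: 13.0
eef_pos: [0.5874, -0.0972, 0.289]
eef_rot: [0.003, -0.14, 0.99, -0.018]
wrist_force: [0.0, -4.9, 0.3]
opening: 0.272
```

```bash
python3 gen.py 3 9 .6355 -.1315
```

```text
t 13.0 p [ 0.5874 -0.0972  0.289 ] ang 144.5 r 0.059
f [ 0.  -4.9  0.3] tang 3.9 rad -2.9
[[0.0061, 0.0072], [0.0071, 0.0062], [0.008, 0.005]]
```

Emit:
drive_tool(
  deltas=[
    [[0.0061, 0.0072, -0.0001], 0],
    [[0.0071, 0.0062, -0.0001], 0],
    [[0.008, 0.005, -0.0001], 0],
  ],
)

```text
time_s: 13.3
eef_pos: [0.6086, -0.0787, 0.2887]
eef_rot: [0.002, -0.14, 0.99, -0.018]
wrist_force: [-0.9, -6.4, -0.3]
opening: 0.268
```

```bash
python3 gen.py 3 9 .6355 -.1315
```

```text
t 13.3 p [ 0.6086 -0.0787  0.2887] ang 117.0 r 0.0593
f [-0.9 -6.4 -0.3] tang 3.7 rad -5.3
[[0.0087, 0.0036], [0.0092, 0.0022], [0.0094, 0.0007]]
```

Emit:
drive_tool(
  deltas=[
    [[0.0087, 0.0036, -0.0001], 0],
    [[0.0092, 0.0022, -0.0001], 0],
    [[0.0094, 0.0007, -0.0001], 0],
  ],
)

```text
time_s: 13.6
eef_pos: [0.6369, -0.0719, 0.2884]
eef_rot: [0.0, -0.139, 0.99, -0.019]
wrist_force: [-2.8, -7.1, 1.0]
opening: 0.272
```

```bash
python3 gen.py 3 9 .6355 -.1315
```

```text
t 13.6 p [ 0.6369 -0.0719  0.2884] ang 88.7 r 0.0596
f [-2.8 -7.1  1. ] tang 2.6 rad -7.2
[[0.0094, -0.001], [0.0091, -0.0024], [0.0086, -0.0038]]
```

Emit:
drive_tool(
  deltas=[
    [[0.0094, -0.0012, -0.0001], 0],
    [[0.0091, -0.0026, -0.0001], 0],
    [[0.0086, -0.004, -0.0001], 0],
  ],
)

```text
time_s: 13.9
eef_pos: [0.6637, -0.0787, 0.2881]
eef_rot: [-0.004, -0.14, 0.99, -0.018]
wrist_force: [-8.8, -3.4, 4.6]
opening: 0.272
```

```bash
python3 gen.py 3 9 .6355 -.1315
```

```text
t 13.9 p [ 0.6637 -0.0787  0.2881] ang 61.9 r 0.0599
f [-8.8 -3.4  4.6] tang 6.2 rad -7.2
[[0.0079, -0.0051], [0.007, -0.0062], [0.006, -0.0073]]
```

Emit:
drive_tool(
  deltas=[
    [[0.0044, -0.0028, 0], 0],
    [[0.0041, -0.0032, -0.0001], 0],
  ],
)

```text
time_s: 14.1
eef_pos: [0.6704, -0.083, 0.2879]
eef_rot: [-0.008, -0.14, 0.99, -0.016]
wrist_force: [-10.8, 0.1, 4.2]
opening: 0.268
```

```bash
python3 gen.py 2 5 .6355 -.1315
```

```text
t 14.1 p [ 0.6704 -0.083   0.2879] ang 54.2 r 0.0598
f [-10.8   0.1   4.2] tang 8.8 rad -6.2
[[0.0041, -0.0032], [0.0038, -0.0036]]
```

Emit:
drive_tool(
  deltas=[
    [[0.0041, -0.0034, 0], 0],
    [[0.0038, -0.0038, -0.0001], 0],
  ],
)

```text
time_s: 14.3
eef_pos: [0.6754, -0.0872, 0.2879]
eef_rot: [-0.012, -0.141, 0.99, -0.013]
wrist_force: [-11.4, 3.3, 5.8]
opening: 0.271
```

```bash
python3 gen.py 2 5 .6355 -.1315
```

```text
t 14.3 p [ 0.6754 -0.0872  0.2879] ang 47.9 r 0.0596
f [-11.4   3.3   5.8] tang 10.6 rad -5.2
[[0.0037, -0.0037], [0.0034, -0.004]]
```

```bash
python3 gen.py 10 11 .6355 -.1315
```

```text
t 14.3 p [ 0.6754 -0.0872  0.2879] ang 47.9 r 0.0596
f [-11.4   3.3   5.8] tang 10.6 rad -5.2
[[0.0078, -0.0085], [0.006, -0.0098], [0.004, -0.0108], [0.0019, -0.0113], [-0.0003, -0.0115], [-0.0025, -0.0112], [-0.0046, -0.0105], [-0.0065, -0.0095], [-0.0082, -0.0081], [-0.0096, -0.0063]]
```

Emit:
drive_tool(
  deltas=[
    [[0.0078, -0.0085, -0.0001], 0],
    [[0.006, -0.0098, -0.0001], 0],
    [[0.004, -0.0108, -0.0001], 0],
    [[0.0019, -0.0113, -0.0001], 0],
    [[-0.0003, -0.0115, -0.0001], 0],
    [[-0.0025, -0.0112, -0.0001], 0],
    [[-0.0046, -0.0105, -0.0001], 0],
    [[-0.0065, -0.0095, -0.0001], 0],
    [[-0.0082, -0.0081, -0.0001], 0],
    [[-0.0096, -0.0063, -0.0001], 0],
  ],
)

```text
time_s: 15.3
eef_pos: [0.6931, -0.1482, 0.2877]
eef_rot: [0.017, -0.16, 0.987, 0.002]
wrist_force: [38.6, -0.1, -11.3]
opening: 0.268
```

```bash
python3 gen.py 10 11 .6355 -.1315
```

```text
t 15.3 p [ 0.6931 -0.1482  0.2877] ang -16.2 r 0.06
f [ 38.6  -0.1 -11.3] tang 10.6 rad 37.1
[[-0.0042, -0.0107], [-0.0062, -0.0097], [-0.0079, -0.0083], [-0.0094, -0.0066], [-0.0105, -0.0047], [-0.0112, -0.0026], [-0.0115, -0.0005], [-0.0114, 0.0017], [-0.0108, 0.0039], [-0.0099, 0.0059]]
```

```bash
cat > gen2.py <<'E'
import sys
from h import *
C=np.array([.6355,-.1315])
n=int(sys.argv[1]);st=float(sys.argv[2]);L=float(sys.argv[3])
o=get_obs();p=o['eef_pos'];d=p[:2]-C;a=np.degrees(np.arctan2(d[1],d[0]))
print('t',o['time_s'],'p',p.round(4),'ang',a.round(1),'r',np.hypot(*d).round(4))
f=o['wrist_force'];th=np.radians(a);print('tang',(-(f[0]*np.sin(th)-f[1]*np.cos(th))).round(1),'rad',(f[0]*np.cos(th)+f[1]*np.sin(th)).round(1),'z',f[2].round(1),o['eef_rot'].round(3))
t=np.radians(a-st*(np.arange(n)+.5))
print((L*np.c_[np.sin(t),-np.cos(t)]).round(4).tolist())
E
python3 gen2.py 6 7 .011
```

```text
t 15.3 p [ 0.6931 -0.1482  0.2877] ang -16.2 r 0.06
tang 10.6 rad 37.1 z -11.3 [ 0.017 -0.16   0.987  0.002]
[[-0.0037, -0.0104], [-0.0049, -0.0098], [-0.0061, -0.0092], [-0.0072, -0.0083], [-0.0081, -0.0074], [-0.009, -0.0064]]
```

Emit:
drive_tool(
  deltas=[
    [[-0.0037, -0.0104, -0.0001], 0],
    [[-0.0049, -0.0098, -0.0001], 0],
    [[-0.0061, -0.0092, -0.0001], 0],
    [[-0.0072, -0.0083, -0.0001], 0],
    [[-0.0081, -0.0074, -0.0001], 0],
    [[-0.009, -0.0064, -0.0001], 0],
  ],
)

```text
time_s: 15.9
eef_pos: [0.6721, -0.1789, 0.2876]
eef_rot: [0.034, -0.171, 0.985, 0.01]
wrist_force: [10.6, 1.5, -2.8]
opening: 0.271
```

```bash
python3 gen2.py 10 7.5 .011
```

```text
t 15.9 p [ 0.6721 -0.1789  0.2876] ang -52.3 r 0.0598
tang 9.3 rad 5.3 z -2.8 [ 0.034 -0.171  0.985  0.01 ]
[[-0.0091, -0.0061], [-0.0099, -0.0049], [-0.0104, -0.0036], [-0.0108, -0.0022], [-0.011, -0.0008], [-0.011, 0.0007], [-0.0108, 0.0021], [-0.0104, 0.0035], [-0.0099, 0.0048], [-0.0092, 0.0061]]
```

Emit:
drive_tool(
  deltas=[
    [[-0.0089, -0.0063, -0.0003], 0],
    [[-0.0097, -0.0052, -0.0003], 0],
    [[-0.0103, -0.004, -0.0003], 0],
    [[-0.0107, -0.0027, -0.0003], 0],
    [[-0.011, -0.0014, -0.0003], 0],
    [[-0.011, -0.0002, -0.0003], 0],
    [[-0.011, 0.001, -0.0003], 0],
    [[-0.0107, 0.0024, -0.0003], 0],
    [[-0.0103, 0.0036, -0.0003], 0],
    [[-0.0099, 0.0048, -0.0003], 0],
  ],
)

```text
time_s: 16.9
eef_pos: [0.5993, -0.1739, 0.287]
eef_rot: [0.065, -0.179, 0.982, 0.009]
wrist_force: [14.8, -0.2, -4.3]
opening: 0.268
```

```bash
python3 gen2.py 10 6.5 .012
```

```text
t 16.9 p [ 0.5993 -0.1739  0.287 ] ang -130.4 r 0.0557
tang 11.4 rad -9.4 z -4.3 [ 0.065 -0.179  0.982  0.009]
[[-0.0087, 0.0083], [-0.0077, 0.0092], [-0.0066, 0.01], [-0.0054, 0.0107], [-0.0042, 0.0113], [-0.0029, 0.0117], [-0.0015, 0.0119], [-0.0002, 0.012], [0.0012, 0.0119], [0.0025, 0.0117]]
```

Emit:
drive_tool(
  deltas=[
    [[-0.008, 0.0076, -0.0003], 0],
    [[-0.007, 0.0084, -0.0003], 0],
    [[-0.006, 0.0091, -0.0003], 0],
    [[-0.0049, 0.0098, -0.0003], 0],
    [[-0.0037, 0.0103, -0.0003], 0],
    [[-0.0025, 0.0107, -0.0003], 0],
  ],
)

```text
time_s: 17.5
eef_pos: [0.5809, -0.1258, 0.2866]
eef_rot: [0.077, -0.176, 0.981, -0.004]
wrist_force: [13.5, -12.0, -7.4]
opening: 0.268
```

```bash
python3 gen2.py 10 6.5 .011; python3 look.py l12
```

```text
t 17.5 p [ 0.5809 -0.1258  0.2866] ang 174.1 r 0.0549
tang 10.5 rad -14.7 z -7.4 [ 0.077 -0.176  0.981 -0.004]
[[0.0018, 0.0109], [0.003, 0.0106], [0.0042, 0.0102], [0.0053, 0.0097], [0.0063, 0.009], [0.0073, 0.0082], [0.0082, 0.0073], [0.009, 0.0064], [0.0096, 0.0053], [0.0102, 0.0042]]
17.5 [ 0.5809 -0.1258  0.2866] [ 13.5 -12.   -7.4] 0.268 tilt [0.153 0.02 ] yaw -159.5
```

View pics/l12.png

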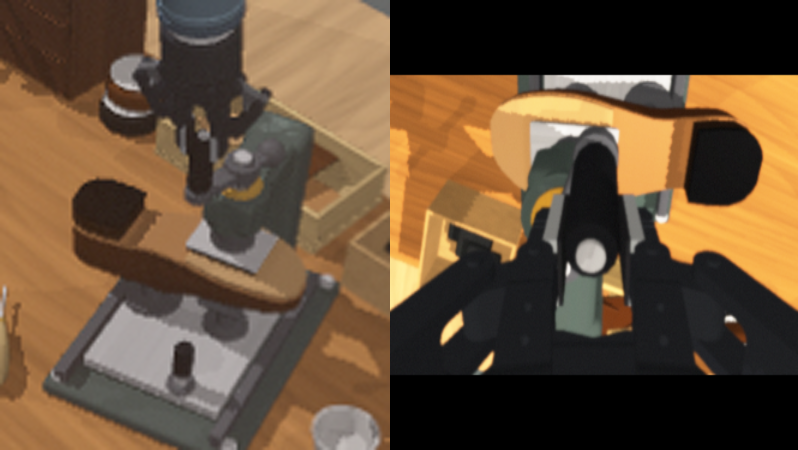

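```bash
sed -i "s/p=o\['eef_pos'\];d=/p=o['eef_pos'];q=o['eef_rot'];zz=R.from_quat(q[[1,2,3,0]]).as_matrix()[:,2];p=p-.019*zz;d=/; s/^print('t'/print('tilt',zz[:2].round(3));print('t'/" gen2.py; python3 gen2.py 10 7 .011
```

```text
tilt [0.153 0.022]
t 17.6 p [ 0.5781 -0.1247  0.3053] ang 173.2 r 0.0578
tang 5.0 rad -13.4 z -6.0 [ 0.077 -0.177  0.981 -0.003]
[[0.002, 0.0108], [0.0033, 0.0105], [0.0045, 0.01], [0.0057, 0.0094], [0.0068, 0.0086], [0.0078, 0.0077], [0.0087, 0.0067], [0.0095, 0.0056], [0.0101, 0.0044], [0.0105, 0.0032]]
```

Emit:
drive_tool(
  deltas=[
    [[0.002, 0.0108, -0.0003], 0],
    [[0.0033, 0.0105, -0.0003], 0],
    [[0.0045, 0.01, -0.0003], 0],
    [[0.0057, 0.0094, -0.0003], 0],
    [[0.0068, 0.0086, -0.0003], 0],
    [[0.0078, 0.0077, -0.0003], 0],
    [[0.0087, 0.0067, -0.0003], 0],
    [[0.0095, 0.0056, -0.0003], 0],
    [[0.0101, 0.0044, -0.0003], 0],
    [[0.0105, 0.0032, -0.0003], 0],
  ],
)

```text
time_s: 18.6
eef_pos: [0.646, -0.0711, 0.2854]
eef_rot: [0.062, -0.168, 0.984, -0.022]
wrist_force: [-13.3, -19.2, 6.2]
opening: 0.272
```

```bash
python3 gen2.py 10 7 .011
```

```text
tilt [ 0.129 -0.023]
t 18.6 p [ 0.6436 -0.0706  0.3042] ang 82.4 r 0.0614
tang 10.6 rad -20.8 z 6.2 [ 0.062 -0.168  0.984 -0.022]
[[0.0108, -0.0021], [0.0105, -0.0034], [0.01, -0.0047], [0.0093, -0.0058], [0.0085, -0.0069], [0.0076, -0.0079], [0.0066, -0.0088], [0.0055, -0.0095], [0.0043, -0.0101], [0.003, -0.0106]]
```

Emit:
drive_tool(
  deltas=[
    [[0.0107, -0.0024, -0.0003], 0],
    [[0.0103, -0.0039, -0.0003], 0],
    [[0.0097, -0.0053, -0.0003], 0],
    [[0.0088, -0.0066, -0.0003], 0],
    [[0.0078, -0.0078, -0.0003], 0],
    [[0.0068, -0.0087, -0.0003], 0],
    [[0.0055, -0.0095, -0.0003], 0],
    [[0.0043, -0.0101, -0.0003], 0],
  ],
)

```text
time_s: 19.4
eef_pos: [0.6958, -0.112, 0.2844]
eef_rot: [0.04, -0.17, 0.985, -0.005]
wrist_force: [-14.4, 7.0, 7.5]
opening: 0.269
```

```bash
python3 gen2.py 10 7 .011
```

```text
tilt [0.081 0.003]
t 19.4 p [ 0.6943 -0.1121  0.3034] ang 18.3 r 0.0619
tang 11.2 rad -11.5 z 7.5 [ 0.04  -0.17   0.985 -0.005]
[[0.0028, -0.0106], [0.0015, -0.0109], [0.0002, -0.011], [-0.0012, -0.0109], [-0.0025, -0.0107], [-0.0038, -0.0103], [-0.005, -0.0098], [-0.0062, -0.0091], [-0.0072, -0.0083], [-0.0082, -0.0073]]
```

Emit:
drive_tool(
  deltas=[
    [[0.0026, -0.0107, -0.0003], 0],
    [[0.0011, -0.0109, -0.0003], 0],
    [[-0.0004, -0.011, -0.0003], 0],
    [[-0.0018, -0.0108, -0.0003], 0],
    [[-0.0031, -0.0105, -0.0003], 0],
    [[-0.0044, -0.0101, -0.0003], 0],
    [[-0.0056, -0.0095, -0.0003], 0],
    [[-0.0067, -0.0087, -0.0003], 0],
    [[-0.0077, -0.0079, -0.0003], 0],
    [[-0.0086, -0.0069, -0.0003], 0],
  ],
)

```text
time_s: 20.4
eef_pos: [0.6825, -0.1711, 0.284]
eef_rot: [0.06, -0.187, 0.98, 0.015]
wrist_force: [14.2, 2.1, -4.7]
opening: 0.267
```

```bash
python3 gen2.py 10 7 .011
```

```text
tilt [0.113 0.051]
t 20.4 p [ 0.6804 -0.172   0.3029] ang -42.1 r 0.0605
tang 11.1 rad 9.1 z -4.7 [ 0.06  -0.187  0.98   0.015]
[[-0.0079, -0.0077], [-0.0087, -0.0067], [-0.0095, -0.0056], [-0.0101, -0.0044], [-0.0106, -0.0031], [-0.0109, -0.0018], [-0.011, -0.0005], [-0.011, 0.0009], [-0.0108, 0.0022], [-0.0104, 0.0035]]
```

```bash
python3 gen2.py 5 14 .018
```

```text
tilt [0.113 0.051]
t 20.4 p [ 0.6804 -0.172   0.3029] ang -42.1 r 0.0605
tang 11.1 rad 9.1 z -4.7 [ 0.06  -0.187  0.98   0.015]
[[-0.0136, -0.0118], [-0.0161, -0.0081], [-0.0175, -0.004], [-0.018, 0.0004], [-0.0174, 0.0047]]
```

Emit:
drive_tool(
  deltas=[
    [[-0.0136, -0.0118, -0.0004], 0],
    [[-0.0161, -0.0081, -0.0004], 0],
    [[-0.0175, -0.004, -0.0004], 0],
    [[-0.018, 0.0004, -0.0004], 0],
  ],
)

```text
time_s: 20.8
eef_pos: [0.6311, -0.1884, 0.2835]
eef_rot: [0.074, -0.191, 0.979, 0.014]
wrist_force: [12.0, 0.0, -5.3]
opening: 0.267
```

```bash
python3 gen2.py 5 14 .018
```

```text
tilt [0.14  0.055]
t 20.8 p [ 0.6284 -0.1894  0.3023] ang -97.0 r 0.0584
tang 11.9 rad -1.5 z -5.3 [ 0.074 -0.191  0.979  0.014]
[[-0.0175, 0.0043], [-0.0159, 0.0084], [-0.0134, 0.012], [-0.0101, 0.0149], [-0.0062, 0.0169]]
```

Emit:
drive_tool(
  deltas=[
    [[-0.0175, 0.0043, -0.0004], 0],
    [[-0.0159, 0.0084, -0.0004], 0],
    [[-0.0134, 0.012, -0.0004], 0],
    [[-0.0101, 0.0149, -0.0004], 0],
    [[-0.0062, 0.0169, -0.0004], 0],
  ],
)

```text
time_s: 21.3
eef_pos: [0.5814, -0.1346, 0.2829]
eef_rot: [0.089, -0.19, 0.978, 0.006]
wrist_force: [20.3, -9.3, -9.7]
opening: 0.268
```

```bash
python3 gen2.py 6 15 .019
```

```text
tilt [0.171 0.045]
t 21.3 p [ 0.5782 -0.1355  0.3016] ang -176.0 r 0.0575
tang 10.7 rad -19.6 z -9.7 [ 0.089 -0.19   0.978  0.006]
[[0.0012, 0.019], [0.006, 0.018], [0.0105, 0.0158], [0.0142, 0.0126], [0.017, 0.0085], [0.0186, 0.0038]]
```

Emit:
drive_tool(
  deltas=[
    [[0.0014, 0.019, -0.0004], 0],
    [[0.006, 0.018, -0.0004], 0],
    [[0.0105, 0.0158, -0.0004], 0],
    [[0.0142, 0.0126, -0.0004], 0],
    [[0.017, 0.0085, -0.0004], 0],
    [[0.0186, 0.0038, -0.0004], 0],
  ],
)

```text
time_s: 21.9
eef_pos: [0.6471, -0.07, 0.2818]
eef_rot: [0.08, -0.187, 0.979, -0.009]
wrist_force: [-13.3, -20.9, 6.2]
opening: 0.267
```

```bash
python3 gen2.py 6 15 .02
```

```text
tilt [0.161 0.011]
t 21.9 p [ 0.644  -0.0702  0.3005] ang 82.1 r 0.0619
tang 10.3 rad -22.5 z 6.2 [ 0.08  -0.187  0.979 -0.009]
[[0.0193, -0.0053], [0.0172, -0.0101], [0.014, -0.0142], [0.0099, -0.0174], [0.005, -0.0194], [-0.0002, -0.02]]
```

Emit:
drive_tool(
  deltas=[
    [[0.019, -0.0065, -0.0004], 0],
    [[0.0168, -0.0108, -0.0004], 0],
    [[0.0132, -0.015, -0.0004], 0],
    [[0.009, -0.0178, -0.0004], 0],
    [[0.0042, -0.0195, -0.0004], 0],
    [[-0.0008, -0.02, -0.0004], 0],
  ],
)

```text
time_s: 22.5
eef_pos: [0.6989, -0.1441, 0.2805]
eef_rot: [0.064, -0.193, 0.979, 0.006]
wrist_force: [-14.3, 15.6, 8.4]
opening: 0.269
```

```bash
python3 gen2.py 6 15 .02
```

```text
tilt [0.123 0.037]
t 22.5 p [ 0.6966 -0.1448  0.2993] ang -12.2 r 0.0625
tang 12.2 rad -17.3 z 8.4 [ 0.064 -0.193  0.979  0.006]
[[-0.0068, -0.0188], [-0.0114, -0.0164], [-0.0153, -0.0129], [-0.0181, -0.0085], [-0.0197, -0.0036], [-0.0199, 0.0017]]
```

Emit:
drive_tool(
  deltas=[
    [[-0.007, -0.0186, -0.0004], 0],
    [[-0.0118, -0.0161, -0.0004], 0],
    [[-0.0156, -0.0125, -0.0004], 0],
    [[-0.0183, -0.0081, -0.0004], 0],
    [[-0.0197, -0.0032, -0.0004], 0],
    [[-0.0199, 0.002, -0.0004], 0],
  ],
)

```text
time_s: 23.1
eef_pos: [0.6245, -0.187, 0.2798]
eef_rot: [0.082, -0.2, 0.976, 0.011]
wrist_force: [13.2, 2.2, -4.2]
opening: 0.272
```

```bash
python3 gen2.py 6 15 .02
```

```text
tilt [0.157 0.055]
t 23.1 p [ 0.6215 -0.188   0.2985] ang -103.9 r 0.0582
tang 12.3 rad -5.3 z -4.2 [ 0.082 -0.2    0.976  0.011]
[[-0.0186, 0.0073], [-0.0161, 0.0119], [-0.0125, 0.0156], [-0.008, 0.0183], [-0.003, 0.0198], [0.0022, 0.0199]]
```

Emit:
drive_tool(
  deltas=[
    [[-0.0186, 0.0073, -0.0004], 0],
    [[-0.0161, 0.0119, -0.0004], 0],
    [[-0.0125, 0.0156, -0.0004], 0],
    [[-0.008, 0.0183, -0.0004], 0],
    [[-0.003, 0.0198, -0.0004], 0],
    [[0.0022, 0.0199, -0.0004], 0],
  ],
)

```text
time_s: 23.7
eef_pos: [0.5886, -0.1018, 0.2791]
eef_rot: [0.104, -0.196, 0.975, -0.004]
wrist_force: [24.5, -25.7, -17.6]
opening: 0.266
```

```bash
python3 gen2.py 5 15 .02
```

```text
tilt [0.204 0.033]
t 23.7 p [ 0.5847 -0.1024  0.2977] ang 150.2 r 0.0585
tang 10.1 rad -34.1 z -17.6 [ 0.104 -0.196  0.975 -0.004]
[[0.0121, 0.0159], [0.0158, 0.0122], [0.0185, 0.0077], [0.0198, 0.0027], [0.0198, -0.0026]]
```

Emit:
drive_tool(
  deltas=[
    [[0.0125, 0.0156, -0.0004], 0],
    [[0.0162, 0.0116, -0.0004], 0],
    [[0.0187, 0.007, -0.0004], 0],
    [[0.0198, 0.002, -0.0004], 0],
  ],
)

```text
time_s: 24.1
eef_pos: [0.6528, -0.0705, 0.2784]
eef_rot: [0.096, -0.196, 0.976, -0.011]
wrist_force: [-16.5, -20.8, 6.9]
opening: 0.272
```

```bash
python3 gen2.py 4 9 .0135
```

```text
tilt [0.191 0.017]
t 24.1 p [ 0.6491 -0.0708  0.297 ] ang 77.3 r 0.0622
tang 11.6 rad -23.9 z 6.9 [ 0.096 -0.196  0.976 -0.011]
[[0.0129, -0.004], [0.0121, -0.006], [0.011, -0.0078], [0.0097, -0.0094]]
```

Emit:
drive_tool(
  deltas=[
    [[0.0129, -0.0045, -0.0004], 0],
    [[0.0121, -0.0065, -0.0004], 0],
    [[0.011, -0.0082, -0.0004], 0],
  ],
)

```text
time_s: 24.4
eef_pos: [0.685, -0.0879, 0.2778]
eef_rot: [0.088, -0.197, 0.976, -0.008]
wrist_force: [-21.1, -3.6, 10.4]
opening: 0.268
```

```bash
python3 gen2.py 4 5 .007
```

```text
tilt [0.175 0.019]
t 24.4 p [ 0.6817 -0.0882  0.2965] ang 43.1 r 0.0633
tang 11.8 rad -17.9 z 10.4 [ 0.088 -0.197  0.976 -0.008]
[[0.0046, -0.0053], [0.0041, -0.0057], [0.0036, -0.006], [0.003, -0.0063]]
```

Emit:
drive_tool(
  deltas=[
    [[0, 0, 0], 0],
    [[0, 0, 0], 0],
    [[0, 0, 0], 0],
  ],
)

```text
time_s: 24.7
eef_pos: [0.6835, -0.0872, 0.2779]
eef_rot: [0.084, -0.197, 0.977, -0.006]
wrist_force: [-8.3, -0.6, 3.1]
opening: 0.266
```

```bash
python3 gen2.py 4 5 .007; python3 look.py l13
```

```text
tilt [0.166 0.021]
t 24.7 p [ 0.6803 -0.0876  0.2966] ang 44.4 r 0.0628
tang 5.4 rad -6.4 z 3.1 [ 0.084 -0.197  0.977 -0.006]
[[0.0047, -0.0052], [0.0042, -0.0056], [0.0037, -0.0059], [0.0032, -0.0062]]
24.7 [ 0.6835 -0.0872  0.2779] [-8.3 -0.6  3.1] 0.266 tilt [0.166 0.021] yaw -157.0
```

View pics/l13.png

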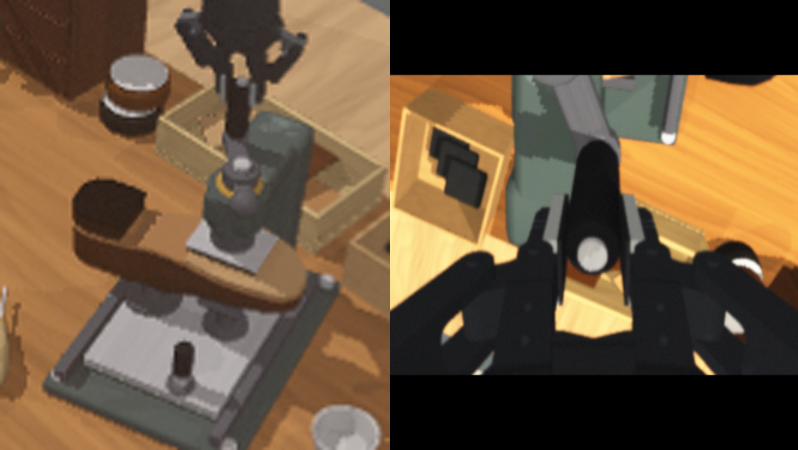

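Emit:
drive_tool(
  deltas=[
    [[0, 0, 0], 0],
    [[0, 0, 0], 0],
    [[0, 0, 0], 0],
    [[0, 0, 0], 0],
  ],
  gripper=0.8,
)

```text
time_s: 25.2
eef_pos: [0.685, -0.0838, 0.2773]
eef_rot: [0.084, -0.198, 0.976, -0.005]
wrist_force: [-0.0, -0.4, -0.1]
opening: 0.8
```

```bash
python3 look.py l14
```

```text
25.2 [ 0.685  -0.0838  0.2773] [-0.  -0.4 -0.1] 0.8 tilt [0.166 0.024] yaw -156.8
```

View pics/l14.png

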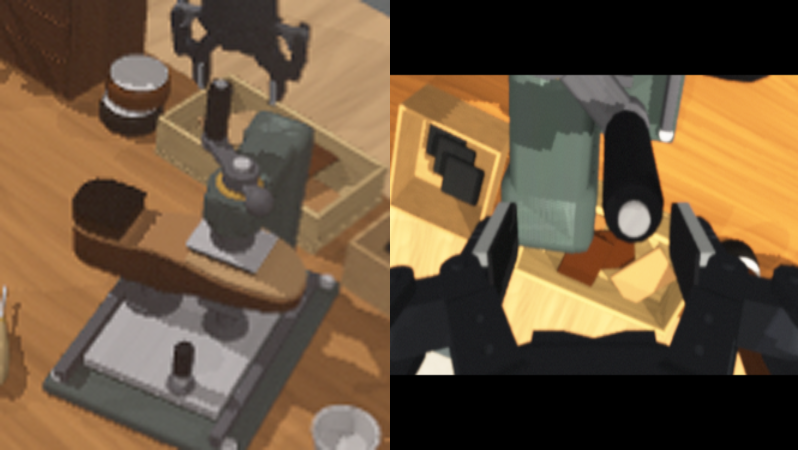

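Emit:
drive_tool(
  deltas=[
    [[-0.004, -0.001, 0.025], 0],
    [[-0.004, -0.001, 0.025], 0],
    [[-0.005, 0, 0.03], 0],
    [[-0.005, 0, 0.03], 0],
    [[-0.03, 0, 0.03], 0],
    [[-0.045, 0.02, 0.01], 0],
    [[-0.045, 0.02, 0], 0],
    [[-0.045, 0.02, 0], 0],
    [[-0.04, 0.02, 0], 0],
    [[-0.03, 0.02, 0], 0],
  ],
)

```text
time_s: 26.3
eef_pos: [0.4254, 0.0139, 0.4303]
eef_rot: [0.085, -0.196, 0.977, -0.006]
wrist_force: [-0.6, -0.7, 1.1]
opening: 0.8
```

```bash
python3 - <<'E'
from h import *
import pickle
o=get_obs();print(o['time_s'],o['eef_pos'],o['wrist_force'])
for n in ['side','top','wrist']:
    c=snap(n,n+'15.png'); pickle.dump(c,open(n+'15.pkl','wb'))
a=cv2.imread('pics/side15.png')[140:290,300:450]; b=cv2.imread('pics/top15.png')[100:200,320:420]
cv2.imwrite('pics/z15.png',np.hstack([cv2.resize(a,(400,400)),cv2.resize(b,(400,400))]))
E
```

```text
26.3 [0.42538747 0.01392276 0.43027059] [-0.58196258 -0.72657106  1.13538183]
```

View pics/z15.png

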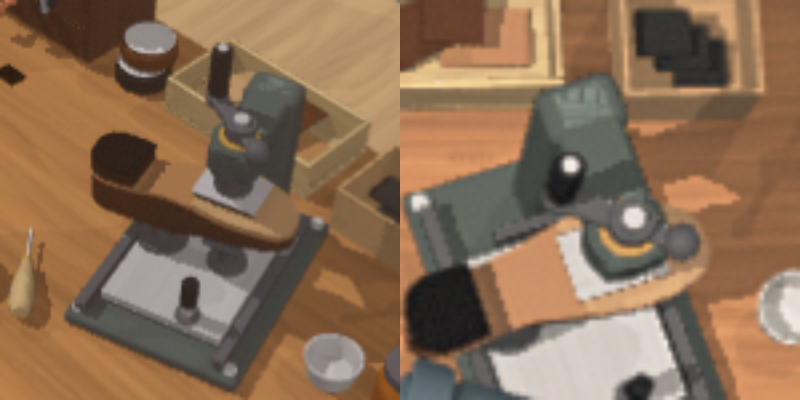

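```bash
python3 - <<'E'
from h import *
import pickle
t=pickle.load(open('top15.pkl','rb'));s=pickle.load(open('side15.pkl','rb'))
T=lambda x,y:ray(t,320+x/4-100-.4,100+y/4-.4)
S=lambda x,y:ray(s,300+x*.375-.3,140+y*.375-.3)
h,_=tri([T(570,164),S(223,48)]);c,_=tri([T(635,217),S(241,116)]);b,_=tri([T(683,241),S(257,150)])
print(h,c,b);
for q in (c[:2],np.array([.6355,-.1315]),b[:2]):
  d=h[:2]-q;print(np.degrees(np.arctan2(d[1],d[0])),np.hypot(*d))
E
```

```text
[ 0.65802637 -0.07550085  0.33200145] [ 0.63263516 -0.13091474  0.27951213] [ 0.61733343 -0.17020492  0.26296617]
65.38226612786038 0.06095419091348486
68.08691892780386 0.06036010670598159
66.74751881594807 0.10307656007240483
```

```bash
python3 - <<'E'
from h import *
import pickle
t=pickle.load(open('side15.pkl','rb'))['frame'].astype(int);u=pickle.load(open('side7.pkl','rb'))['frame'].astype(int)
d=(abs(t-u).sum(2)>60)
ys,xs=np.where(d[200:,300:]);print('lower-right side change px',len(ys), (xs.min()+300,xs.max()+300,ys.min()+200,ys.max()+200) if len(ys) else '')
print(hand_in())
E
```

```text
lower-right side change px 12001 (np.int64(300), np.int64(604), np.int64(203), np.int64(399))
the job is handed in; nothing more can be done
None
```

The carriage is home and the crank rests about three full turns past take-up. I let go, moved the arm clear and handed the job in at about 26 s of the 72 s allowed.

- **Carriage:** I gripped the pull and pushed about 50 mm until the back stop held it, at about 34 N, then let go. In the last pictures it looked unmoved.
- **Take-up:** Drag on the handle was about 3 N, then rose to about 10.6 N some 300° after the start. I put the first contact at a crank angle of about 68–71° and full load at about 48°.
- **Three turns:** I followed the measured hand angle from the full-load point for three turns, about 1080°, to about 44°. Drag stayed at about 10–12 N throughout, and on release the crank sprang back about 22° rather than the stated 15°.
- **Final angle:** The pictures after letting go show the crank at about 65–68°. That is three turns and a few degrees past first contact, or three turns less about 19° counted from full load. Both are within the 60° allowed.

**Checks that were weak or disagreed:**
- The handle top sank 16 mm in the pictures, against 15.2 mm expected. The hub's sink came out lower, at 11–13.5 mm, so I relied on the continuous angle count.
- The tool tilted by up to about 12° during the loaded turns.
- My last before-and-after picture comparison showed many changed pixels (12,001), which I did not sort out. It gives no check on the bystanders, and I moved none of them knowingly.

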